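# Put the optical bench back in order

## Robot

A 6-joint arm with a two-finger parallel gripper is mounted at the origin on a cart in front of the work surface, level with it; the furniture and walls round the work are solid. World frame = base frame: x ahead of the robot, y to its left, z up, the work surface at z = 0. Lengths are in m, angles in rad, forces in N, time in s.
With the tool pointing down it reaches from about 0.3 to 0.875 m from the base axis. Payload 6.4 kg.
Tool frame: the origin (TCP) lies between the finger pads; the fingertips stand 25 mm ahead of it and the grasp point (between the pads) lies 6 mm ahead of it; z points along the fingers, y is the line along which they close (so a half turn about z gives the same grasp; the last joint's range is limited). The gripper opens to 85 mm and grips with 20 to 120 N. Pads are 22 mm wide; open, the fingers measure 114 mm over their backs; the gripper's body (76 mm by 85 mm) begins 54 mm behind the grasp point. The pads swing forward as they close: fully open they stand 13 mm farther back than shut.
Start: joints at [-0.206, 0.181, 1.607, -0, 1.354, -0.206], TCP at [0.575, 0, 0.256] pointing down, gripper open.
Joint ranges: [-2.99, 2.99], [-0.89, 2.07], [0.3, 2.58], [-1.14, 4.28], [0, 2.63], [-3.12, 3.12]. Speed limits (rad/s): [2.57, 2.57, 3.01, 3.14, 3.14, 3.14].

## Interface

Orientations are given as a unit quaternion [w, x, y, z].
In Python, from bench import ctrl gives the robot as it stands.
- The arm moves only by the tool servo_tool, never from a script. Its argument "series" is text: rows parted by semicolons, each of 7 numbers parted by spaces: the gripper command: -1 is fully open, 1 is shut, values between are in proportion, then the shift along the tool's x, y, z in m, then the turn, a rotation vector about the tool's x, y, z in degrees. A call has 1 to 12 rows; each row is the pose to reach, as a shift and turn from the pose commanded when the call began, along the tool's axes at that moment; what a row does not reach only later rows make up. A row lasts 1/12 s, in which the tool goes at most 41.7 mm and 7.16 degrees, less where a joint would pass 70% of its speed; a pose out of reach is approached as far as the arm can. A call with a gripper value outside its range is refused whole. The fingers move at their own pace and stop on an object; the grip force is fixed at half the most. Time passes only in rows, so rows that repeat a pose let the fingers close. It gives the time, the measured TCP pose, the force, the opening and the grip force at its end, in the units of the state.
- ctrl.get_obs(): the state, without advancing time (a new reading comes with each control period).
- ctrl.camera(name): name is "scene" or "side" or "wrist"; returns a dict with "img" (420x560x3 uint8, red, green, blue), "z_map" (420x560 float32, m along the optical axis (not along the pixel's ray), 0 where there is no reading), "fovy" (degrees; the focal length in pixels is half the picture's height over the tangent of half this angle, whatever the lens; pixels are square), "cx", "cy" (the principal point, pixels), "extrinsics" (4x4, takes a point from camera to world coordinates); the wrist camera has in their place "T_tool_cam" (4x4, takes a point from camera to tool coordinates, whose origin is the TCP and whose axes are the flange's). Camera axes: x right, y down, z forward; pixel columns grow to the right and rows downward; lengths in m; the calibration is good to about 2 mm. A picture is of the moment at which its call begins: read the wrist's pose just before it.
- ctrl.hand_in(): hands the job in; it is judged then, once.
The state is a dict: "time_s": time; "q": joint angles; "dq": joint speeds; "joint_efforts": joint torques, N m; "eef_pos": TCP position; "eef_rot": TCP orientation; "wrist_force": force on the tool from outside, world axes, zero at the start; "torque": the same for the moment, N m; "opening": opening from 0.0 (shut) to 1.0 (fully open); "grasp_force": force on a finger pad.
Only numpy, scipy, OpenCV 4.12 (cv2) and the standard library are available. Lean on these libraries where they do the work, as an engineer would, in place of code of your own. Each camera call takes 0.05 s, during which the arm holds its last target. There are 200 camera calls.

## Task

The last group left the four optics on the bench in the wrong seats: swap them round so that, going from the lamp to the screen, come the condenser lens, the cuvette holder, the slit and the lens tube. Seat each one's foot flat in its seat, square to the bench so that the light passes along the row; no seat is free, so park a part on the clear table behind the bench while you swap. Never lay a part over, and leave all of them standing free at the end.

Things in the scene. Friction and masses are not known exactly. Their poses are not given: they have to be found in the camera images.
- condenser: Condenser: large round lens in a flat black ring, 64 mm diameter, 14 mm thick along y; top 117 mm above the underside. Grasp the ring's top across the 14 mm. On a post and foot 44x44x12 mm. Origin: centre of foot's underside; z up, y = optical axis, 85 mm up, along the bench within 0.1 rad at the start; either way round will do. About 0.22 kg.
- cuvette_holder: Cuvette holder: black block 34x34 mm in plan, 63 to 105 mm above the underside; a clear cuvette fixed in it stands out to 116 mm. Grasp the block across 34 mm. On a post and foot 44x44x12 mm. Origin: centre of foot's underside; z up, y = optical axis, 85 mm up, along the bench within 0.1 rad at the start; either way round will do. About 0.22 kg.
- slit: Slit: square dark plate 56 mm wide (x), 56 high, 10 thick (y), with a narrow upright gap and a bright drum 19 mm out at its -x edge; top 113 mm above the underside. Grasp the top across 10 mm. On a post and foot 44x44x12 mm. Origin: centre of foot's underside; z up, y = optical axis, 85 mm up, along the bench within 0.1 rad at the start; either way round will do. About 0.22 kg.
- lens_tube: Lens tube: short fat level black tube along y, 40 mm diameter, 40 long, bright grip ring, glass ends; centre 85, top 105 mm above the underside. Grasp across the diameter (along x). On a post and foot 44x44x12 mm. Origin: centre of foot's underside; z up, y = optical axis, 85 mm up, along the bench within 0.1 rad at the start; either way round will do. About 0.22 kg.
- seat_1: Seat 1 of 4, the leftmost (+y). Fixed grey square frame 70x70 mm; pocket 58x58 mm takes any foot. Origin: centre of underside; pocket floor 4 mm, rim 12 mm above it. z up, y along the bench towards seat 1. Seats stand 88 mm apart on a fixed rail 80 mm wide, 540 long, 18 high.
- seat_2: Seat 2 of 4, second from the left. Fixed grey square frame 70x70 mm; pocket 58x58 mm takes any foot. Origin: centre of underside; pocket floor 4 mm, rim 12 mm above it. z up, y along the bench towards seat 1. Clear table for parking one part: 80 to 150 mm behind (+x of) the line of seats, abreast of the gap between seats 2 and 3.
- seat_3: Seat 3 of 4, third from the left. Fixed grey square frame 70x70 mm; pocket 58x58 mm takes any foot. Origin: centre of underside; pocket floor 4 mm, rim 12 mm above it. z up, y along the bench towards seat 1. At the start every seat holds a part that belongs in another.
- seat_4: Seat 4 of 4, the rightmost (-y). Fixed grey square frame 70x70 mm; pocket 58x58 mm takes any foot. Origin: centre of underside; pocket floor 4 mm, rim 12 mm above it. z up, y along the bench towards seat 1. All four seats are alike.
- lamp: Lamp: pear-shaped bulb in a white round socket on a round dark 52 mm foot, 118 mm high, fixed on one end of the rail (which end varies), 96 mm beyond the end seat. Origin: centre of its underside, on top of the rail.
- screen: Screen: plain white upright plate 74 mm wide, 4 thick, 129 high in all, on a small dark foot, fixed on the rail's other end, 96 mm beyond the end seat. Origin: centre of its underside, on top of the rail.
Mind the look-alikes: they are no part of the job. Leave any blue or yellow look-alike of the lens_tube alone.

How it is judged:
At the end, for the whole second after the job is handed in: From the lamp: condenser, cuvette holder, slit, lens tube, each with its foot in the pocket (under 3 mm above the floor, within 11 mm of the seat's centre), axis within 0.25 rad of the bench's line, upright within 0.08 rad, at rest (((horizontal distance between lamp and seat_1 below 0.15 m and horizontal distance between condenser and seat_1 below 0.011 m and z of condenser in the frame of seat_1 below 0.007 m and angle between the y axis of condenser and the y axis of seat_1, either way round below 0.25 rad and horizontal distance between cuvette_holder and seat_2 below 0.011 m and z of cuvette_holder in the frame of seat_2 below 0.007 m and angle between the y axis of cuvette_holder and the y axis of seat_2, either way round below 0.25 rad and horizontal distance between slit and seat_3 below 0.011 m and z of slit in the frame of seat_3 below 0.007 m and angle between the y axis of slit and the y axis of seat_3, either way round below 0.25 rad and horizontal distance between lens_tube and seat_4 below 0.011 m and z of lens_tube in the frame of seat_4 below 0.007 m and angle between the y axis of lens_tube and the y axis of seat_4, either way round below 0.25 rad) or (horizontal distance between lamp and seat_4 below 0.15 m and horizontal distance between condenser and seat_4 below 0.011 m and z of condenser in the frame of seat_4 below 0.007 m and angle between the y axis of condenser and the y axis of seat_4, either way round below 0.25 rad and horizontal distance between cuvette_holder and seat_3 below 0.011 m and z of cuvette_holder in the frame of seat_3 below 0.007 m and angle between the y axis of cuvette_holder and the y axis of seat_3, either way round below 0.25 rad and horizontal distance between slit and seat_2 below 0.011 m and z of slit in the frame of seat_2 below 0.007 m and angle between the y axis of slit and the y axis of seat_2, either way round below 0.25 rad and horizontal distance between lens_tube and seat_1 below 0.011 m and z of lens_tube in the frame of seat_1 below 0.007 m and angle between the y axis of lens_tube and the y axis of seat_1, either way round below 0.25 rad)) and angle between each of condenser, cuvette_holder, slit, lens_tube's own z axis and vertical below 0.08 rad and linear speed of each of condenser, cuvette_holder, slit, lens_tube below 0.02 m/s); the robot touches nothing.
It fails at once if one of the optics is laid over (tilted more than 0.7 rad) (angle between any of condenser, cuvette_holder, slit, lens_tube's own z axis and vertical above 0.7 rad).
It also fails if it takes over 136 s, if anything falls off the work surface, if the arm or the gripper's body presses on something with over 40 N, if the wrist force passes 120 N, or if a joint passes its speed limit or range.

## Working session

There is one attempt and no reset: what is moved stays moved. The work goes in short steps, Python scripts to look and compute and a tool call to move; the robot and the scene stay as the last step left them, time stands still between calls to the robot, and variables do not carry over. Pictures are saved under pics/ and viewed, at most 14 in all, crops included, and the job is handed in when it is done.

Besides the shell and the picture viewer there is one more tool, called after "Emit:" as name(argument=value, ...) on one line, values as JSON. servo_tool: Moves the arm, as the interface text tells. Its arguments: {"type":"object","properties":{"series":{"type":"string"}},"required":["series"]}

```bash
mkdir -p pics
cat > h.py <<'E'
from bench import ctrl
import numpy as np, cv2
def cloud(c):
    h,w=c["z_map"].shape; f=h/2/np.tan(np.radians(c["fovy"])/2)
    v,u=np.mgrid[:h,:w]; z=c["z_map"]
    P=np.stack([(u-c["cx"])/f*z,(v-c["cy"])/f*z,z],-1)
    T=np.array(c["extrinsics"]); P=P@T[:3,:3].T+T[:3,3]; P[z==0]=np.nan
    return P
def save(n,img): cv2.imwrite(f"pics/{n}.png",cv2.cvtColor(img,cv2.COLOR_RGB2BGR))
E
python3 - <<'E'
from h import *
o=ctrl.get_obs(); print({k:np.round(v,3) for k,v in o.items()})
for n in("scene","side"):
    c=ctrl.camera(n); save(n+"0",c["img"]); P=cloud(c); np.save(n+"0.npy",P); print(n,np.round(c["extrinsics"],3).tolist(),c["fovy"])
E
```

```text
{'time_s': np.float64(0.0), 'q': array([-0.206,  0.182,  1.608,  0.   ,  1.354, -0.206]), 'dq': array([-0.   , -0.   ,  0.001,  0.001,  0.002, -0.001]), 'joint_efforts': array([ 0.0000e+00, -4.4487e+01, -3.5134e+01, -0.0000e+00,  9.0000e-03,
        0.0000e+00]), 'eef_pos': array([0.575, 0.   , 0.255]), 'eef_rot': array([-0.001,  0.707,  0.707, -0.   ]), 'wrist_force': array([-0.403,  0.125, -0.202]), 'torque': array([0.018, 0.025, 0.025]), 'grasp_force': np.float64(0.0), 'opening': np.float64(1.002)}
scene [[-0.993, 0.083, -0.087, 0.607], [0.12, 0.684, -0.72, 0.568], [-0.0, -0.725, -0.689, 0.642], [0.0, 0.0, 0.0, 1.0]] 55.39745097930741
side [[1.0, 0.011, -0.006, 0.544], [0.012, -0.674, 0.738, -0.774], [0.004, -0.738, -0.674, 0.748], [0.0, 0.0, 0.0, 1.0]] 53.0117600333528
```

View pics/scene0.png

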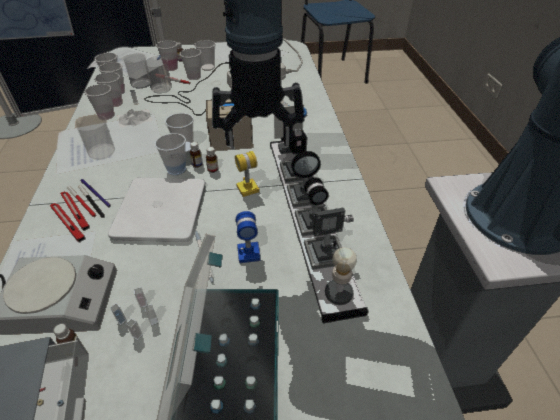

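View pics/side0.png

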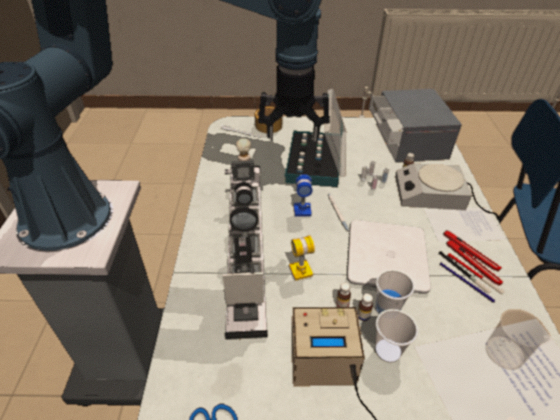

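The lamp is at the +y end (scene px 343,265). From the lamp the row runs: slit (325,222), tube (315,190), condenser (303,163), cuvette holder (293,140). The look-alikes are the blue (247,230) and yellow (247,165) tubes. The black tube at scene (315,190) is the real one. The job is two swaps: 1↔3 and 2↔4.

Run:
```python
from h import *
S=np.load("scene0.npy");D=np.load("side0.npy")
for n,pts in(("scene",[(343,265),(325,222),(315,190),(303,163),(247,230),(247,165),(340,312),(205,255)]),("side",[(243,150),(243,170),(243,190),(243,218),(243,250),(243,285),(304,190),(302,245),(245,322)])):
    P=S if n=="scene" else D
    for u,v in pts: print(n,u,v,np.round(P[v,u],3))
A=np.vstack([S.reshape(-1,3),D.reshape(-1,3)]); 
# top-down height map of row, max z, 1.5mm px
x0,x1,y0,y1=.2,.7,-.35,.4;r=.00125
A=A[np.isfinite(A).all(1)]
A=A[(A[:,0]>x0)&(A[:,0]<x1)&(A[:,1]>y0)&(A[:,1]<y1)&(A[:,2]<.16)&(A[:,2]>-.01)]
H=np.zeros((int((y1-y0)/r),int((x1-x0)/r)),np.float32)
i=((A[:,1]-y0)/r).astype(int);j=((A[:,0]-x0)/r).astype(int)
np.maximum.at(H,(i,j),A[:,2]); save("top",cv2.cvtColor(cv2.applyColorMap((H/.16*255).astype(np.uint8),cv2.COLORMAP_JET),cv2.COLOR_BGR2RGB))
big=cv2.resize(S[:1,:1].astype(np.float32),(1,1))
c=cv2.imread("pics/scene0.png")[110:320,220:400]; cv2.imwrite("pics/crop.png",cv2.resize(c,None,fx=2.8,fy=2.8,interpolation=cv2.INTER_CUBIC))
```

```text
scene 343 265 [0.457 0.181 0.125]
scene 325 222 [0.463 0.07  0.111]
scene 315 190 [ 0.469 -0.003  0.126]
scene 303 163 [ 0.476 -0.101  0.117]
scene 247 230 [0.606 0.057 0.094]
scene 247 165 [ 0.594 -0.149  0.086]
scene 340 312 [0.456 0.203 0.019]
scene 205 255 [0.671 0.182 0.182]
side 243 150 [0.452 0.146 0.117]
side 243 170 [0.457 0.064 0.114]
side 243 190 [ 0.464 -0.028  0.126]
side 243 218 [ 0.47  -0.114  0.119]
side 243 250 [ 0.477 -0.213  0.126]
side 243 285 [ 0.482 -0.292  0.117]
side 304 190 [0.609 0.02  0.089]
side 302 245 [ 0.596 -0.177  0.104]
side 245 322 [ 0.482 -0.309  0.02 ]Traceback (most recent call last):
  File "<stdin>", line 13, in <module>
IndexError: index 399 is out of bounds for axis 1 with size 399
```

Run:
```python
from h import *
S=np.load("scene0.npy");D=np.load("side0.npy")
x0,x1,y0,y1=.35,.75,-.35,.25;r=.00125
rows=[]
for P in(S,D):
    A=P.reshape(-1,3);A=A[np.isfinite(A).all(1)]
    A=A[(A[:,0]>x0)&(A[:,0]<x1-r)&(A[:,1]>y0)&(A[:,1]<y1-r)&(A[:,2]<.16)&(A[:,2]>-.01)]
    H=np.zeros((round((y1-y0)/r),round((x1-x0)/r)),np.float32)
    i=((A[:,1]-y0)/r).astype(int);j=((A[:,0]-x0)/r).astype(int)
    np.maximum.at(H,(i,j),A[:,2]); H=cv2.dilate(H,np.ones((2,2)))
    rows.append(cv2.applyColorMap((H/.16*255).astype(np.uint8),cv2.COLORMAP_JET))
cv2.imwrite("pics/top.png",np.hstack(rows))
c=cv2.imread("pics/scene0.png")[110:320,220:400]; d=cv2.imread("pics/side0.png")[130:340,190:330]
cv2.imwrite("pics/crop.png",cv2.resize(np.hstack([c,d]),None,fx=2.5,fy=2.5,interpolation=cv2.INTER_CUBIC))
```

```text
(no output)
```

View pics/top.png

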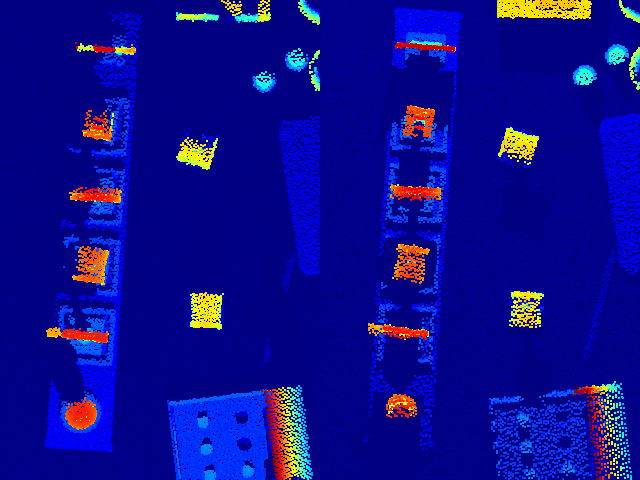

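View pics/crop.png

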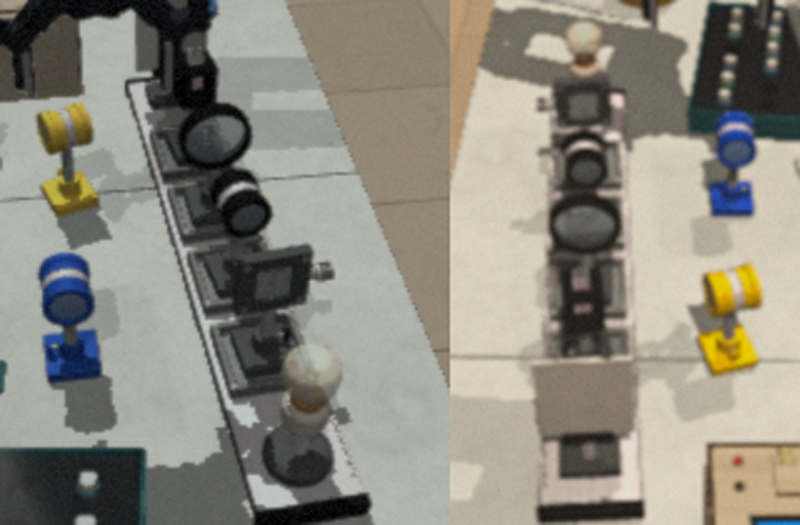

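The crop confirms the real black tube, third from the end, with the drum on the slit's -x side. The blue and yellow look-alikes stand off the rail behind it. Next I measure.

```bash
cat > fit.py <<'E'
from h import *
def sel(P,c,hx,hy,z0,z1):
    A=P.reshape(-1,3);A=A[np.isfinite(A).all(1)]
    return A[(abs(A[:,0]-c[0])<hx)&(abs(A[:,1]-c[1])<hy)&(A[:,2]>z0)&(A[:,2]<z1)]
def rng(v): return np.round([np.percentile(v,2),np.percentile(v,98)],4)
E
python3 - <<'E'
from fit import *
S=np.load("scene0.npy");D=np.load("side0.npy")
approx={"cuv":(.472,-.195),"cond":(.468,-.106),"tube":(.465,-.02),"slit":(.455,.068),"screen":(.482,-.292),"lamp":(.452,.168)}
for n,P in(("scene",S),("side",D)):
    R=sel(P,(.467,-.06),.075,.31,.012,.022)
    m=R[:,:2].astype(np.float32)
    b=cv2.minAreaRect(m);print(n,"rail rect",np.round(b[0],4),np.round(b[1],4),round(b[2],2))
    th=-0.0
    for k,c in approx.items():
        z0=.095 if k not in("tube","lamp") else (.11 if k=="tube" else .06)
        A=sel(P,c,.05,.035,z0,.15)
        q=A[:,:2]
        r=cv2.minAreaRect(q.astype(np.float32))
        print(k,len(A),"x",rng(q[:,0]),"y",rng(q[:,1]),"ztop",np.percentile(A[:,2],99).round(4),"rect",np.round(r[0],4),np.round(r[1],4),round(r[2],1))
        if k in("cond","slit","screen"):
            vx,vy,_,_=cv2.fitLine(q.astype(np.float32),cv2.DIST_HUBER,0,.01,.01).ravel(); print("   line yaw",np.arctan(vy/vx).round(4))
    # seat rims
    W=sel(P,(.467,-.065),.06,.19,.026,.034)
    u=np.array([-.058,1]);u/=np.linalg.norm(u); s=(W[:,:2]-[.467,-.065])@u; t=(W[:,:2]-[.467,-.065])@np.array([u[1],-u[0]])
    print("rim t",rng(t)); h,_=np.histogram(s,np.arange(-.19,.19,.004)); print(h.tolist())
E
```

```text
scene rail rect [ 0.4655 -0.0624] [0.0834 0.5487] 3.91
cuv 299 x [0.4551 0.4896] y [-0.2076 -0.1766] ztop 0.139 rect [ 0.472  -0.1949] [0.0356 0.036 ] 8.2
cond 485 x [0.4399 0.4985] y [-0.1137 -0.0991] ztop 0.1398 rect [ 0.4687 -0.1081] [0.0629 0.017 ] 3.4
   line yaw 0.0619
tube 342 x [0.4446 0.4823] y [-0.0395  0.0017] ztop 0.1286 rect [ 0.4629 -0.0193] [0.0385 0.0439] 8.3
slit 620 x [0.4118 0.483 ] y [0.062  0.0758] ztop 0.1369 rect [0.446 0.067] [0.0752 0.0134] 5.6
   line yaw 0.1133
screen 145 x [0.4465 0.5175] y [-0.2929 -0.2851] ztop 0.148 rect [ 0.4811 -0.29  ] [0.0731 0.0108] 1.8
   line yaw 0.0488
lamp 703 x [0.4349 0.4682] y [0.1541 0.1835] ztop 0.1364 rect [0.4509 0.1673] [0.0345 0.0387] 71.4
rim t [-0.0349  0.0338]
[0, 0, 0, 0, 0, 0, 6, 15, 9, 3, 6, 2, 8, 3, 9, 3, 7, 7, 5, 8, 11, 2, 8, 37, 5, 0, 0, 0, 5, 27, 5, 5, 6, 7, 9, 3, 5, 8, 6, 5, 9, 13, 30, 3, 10, 39, 3, 0, 0, 2, 19, 41, 13, 7, 11, 10, 9, 8, 8, 12, 8, 13, 8, 9, 19, 6, 9, 28, 2, 0, 0, 0, 22, 56, 15, 13, 15, 14, 15, 16, 12, 18, 12, 13, 11, 16, 35, 7, 24, 54, 2, 0, 0, 0]
side rail rect [ 0.4662 -0.0648] [0.0837 0.54
[... 290 characters left out ...]
rect [ 0.4627 -0.0216] [0.039  0.0452] 9.0
slit 382 x [0.413  0.4825] y [0.0564 0.0702] ztop 0.1388 rect [0.447 0.064] [0.0744 0.0138] 5.5
   line yaw 0.1356
screen 769 x [0.4461 0.5169] y [-0.2957 -0.2888] ztop 0.1493 rect [ 0.4816 -0.2914] [0.0741 0.0077] 3.4
   line yaw 0.0684
lamp 270 x [0.4332 0.4675] y [0.1439 0.1694] ztop 0.1377 rect [0.4511 0.1569] [0.0285 0.0373] 89.9
rim t [-0.0355  0.0339]
[0, 0, 0, 0, 0, 0, 0, 0, 0, 0, 0, 0, 0, 0, 1, 6, 7, 6, 7, 8, 14, 16, 47, 5, 0, 0, 0, 8, 28, 13, 10, 11, 9, 6, 7, 7, 7, 8, 4, 8, 9, 6, 9, 13, 43, 14, 0, 0, 0, 2, 12, 3, 3, 1, 1, 1, 0, 2, 1, 1, 1, 3, 1, 4, 1, 4, 15, 5, 0, 0, 0, 6, 36, 8, 2, 7, 6, 7, 3, 5, 3, 7, 4, 5, 4, 3, 5, 6, 17, 2, 1, 0, 0, 0]
```

Calibrated scene: the row centre is (0.466,-0.064) and the bench yaw is 0.068.

| Seat | Centre (x, y) |
|---|---|
| S1 | (0.457, 0.068) |
| S2 | (0.463, -0.020) |
| S3 | (0.469, -0.108) |
| S4 | (0.475, -0.196) |
| Park | (0.575, -0.057) |

I start with the slit, from S1 to the parking spot.

Emit:
servo_tool(series="0 0.066 -0.120 -0.034 0 0 84.5;0 0.066 -0.120 -0.034 0 0 84.5;0 0.066 -0.120 -0.034 0 0 84.5;0 0.066 -0.120 -0.034 0 0 84.5;0 0.066 -0.120 -0.034 0 0 84.5;0 0.066 -0.120 -0.034 0 0 84.5;0 0.066 -0.120 -0.034 0 0 84.5;0 0.066 -0.120 -0.034 0 0 84.5;0 0.066 -0.120 -0.034 0 0 84.5;0 0.066 -0.120 -0.034 0 0 84.5;0 0.066 -0.120 -0.034 0 0 84.5;0 0.066 -0.120 -0.034 0 0 84.5")

```text
time_s: 1.1
eef_pos: [0.4547, 0.0661, 0.2899]
eef_rot: [-0.0, 0.999, 0.045, -0.0]
wrist_force: [0.1, -0.6, -0.0]
opening: 0.502
grasp_force: 0.0
```

```bash
cat > go.py <<'E'
import sys
from h import *
from scipy.spatial.transform import Rotation as R
# usage: go.py x y z yaw(part x axis, rad) n(1: close along part y)
def go(x,y,z,yaw,n):
    o=ctrl.get_obs(); q=o["eef_rot"]; T=R.from_quat([q[1],q[2],q[3],q[0]])
    yv=np.array([np.cos(yaw),np.sin(yaw),0]) if not n else np.array([np.sin(yaw),-np.cos(yaw),0])
    zv=np.array([0,0,-1.]); G=R.from_matrix(np.stack([np.cross(yv,zv),yv,zv],1))
    print("at",np.round(o["eef_pos"],4),"t",round(o["time_s"],2),"shift",np.round(T.inv().apply(np.array([x,y,z])-o["eef_pos"]),4),"turn",np.round((T.inv()*G).as_rotvec(degrees=True),2),"open",round(o["opening"],2),"F",np.round(o["wrist_force"],1))
for a in sys.argv[1:]:
    v=[float(s) for s in a.split(",")]; go(*v[:4],int(v[4]))
E
python3 go.py .4555,.066,.131,.097,1
python3 - <<'E'
from h import *
c=ctrl.camera("wrist"); save("w1",c["img"]); c=ctrl.camera("scene"); save("s1",c["img"]); np.save("s1.npy",cloud(c)); c=ctrl.camera("side"); np.save("d1.npy",cloud(c))
cv2.imwrite("pics/v1.png",np.hstack([cv2.resize(cv2.imread("pics/w1.png"),(400,300)),cv2.resize(cv2.imread("pics/s1.png")[90:330,200:460],(390,300))]) )
E
```

```text
at [0.4547 0.0661 0.2899] t 1.1 shift [0.0009 0.0002 0.1589] turn [-0.01  0.05 -0.41] open 0.5 F [ 0.1 -0.6 -0. ]
```

View pics/v1.png

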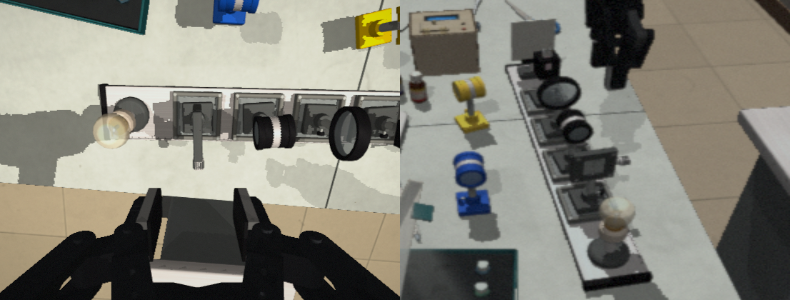

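The wrist view shows the slit plate (200,135 in the left half) lying between the finger lines. I descend and close.

Emit:
servo_tool(series="0 0 0 0.03 0 0 0;0 0 0 0.06 0 0 0;0 0 0 0.09 0 0 0;0 0 0 0.12 0 0 0;0 0 0 0.14 0 0 0;0 0 0 0.159 0 0 0;0 0 0 0.159 0 0 0;1 0 0 0.159 0 0 0;1 0 0 0.159 0 0 0;1 0 0 0.159 0 0 0;1 0 0 0.159 0 0 0;1 0 0 0.159 0 0 0")

```text
time_s: 2.25
eef_pos: [0.4564, 0.0659, 0.1329]
eef_rot: [0.0, 0.999, 0.048, 0.002]
wrist_force: [0.6, 1.2, 5.4]
opening: 0.105
grasp_force: 59.3
```

```bash
python3 go.py .4568,.0677,.29,.0684,1 .575,-.057,.29,.0684,1 .575,-.057,.111,.0684,1
```

```text
at [0.4564 0.0659 0.1329] t 2.25 shift [ 0.0011 -0.0016 -0.1571] turn [ 0.03 -0.21  1.6 ] open 0.11 F [0.6 1.2 5.4]
at [0.4564 0.0659 0.1329] t 2.25 shift [ 0.1068  0.1339 -0.1566] turn [ 0.03 -0.21  1.6 ] open 0.11 F [0.6 1.2 5.4]
at [0.4564 0.0659 0.1329] t 2.25 shift [0.1061 0.1338 0.0224] turn [ 0.03 -0.21  1.6 ] open 0.11 F [0.6 1.2 5.4]
```

Emit:
servo_tool(series="1 0 0 -0.015 0 0 0;1 0 0 -0.04 0 0 0;1 0 0 -0.07 0 0 0;1 0 0 -0.10 0 0 0;1 0 0 -0.13 0 0 0;1 0 0 -0.155 0 0 0;1 0.03 0.03 -0.157 0 0 0;1 0.055 0.06 -0.157 0 0 0.5;1 0.08 0.095 -0.157 0 0 1;1 0.1 0.125 -0.157 0 0 1.5;1 0.1065 0.134 -0.157 0 0 1.6;1 0.1065 0.134 -0.157 0 0 1.6")

```text
time_s: 3.25
eef_pos: [0.5748, -0.0598, 0.2875]
eef_rot: [0.0, 0.999, 0.032, -0.0]
wrist_force: [-1.0, 0.8, -2.3]
opening: 0.101
grasp_force: 59.1
```

```bash
python3 go.py .575,-.057,.111,.0684,1
python3 - <<'E'
from h import *
c=ctrl.camera("scene"); save("s2",c["img"])
cv2.imwrite("pics/v2.png",cv2.imread("pics/s2.png")[20:330,130:430])
E
```

```text
at [ 0.5748 -0.0598  0.2875] t 3.25 shift [ 0.0005 -0.0029  0.1765] turn [ 0.02  0.05 -0.2 ] open 0.1 F [-1.   0.8 -2.3]
```

View pics/v2.png

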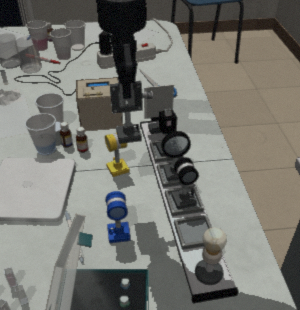

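The slit hangs upright (128,95) and seat 1 is empty. I lower it at the parking spot.

Emit:
servo_tool(series="1 0 -0.003 0.03 0 0 0;1 0 -0.003 0.06 0 0 0;1 0 -0.003 0.09 0 0 0;1 0 -0.003 0.12 0 0 0;1 0 -0.003 0.145 0 0 0;1 0 -0.003 0.16 0 0 0;1 0 -0.003 0.168 0 0 0;1 0 -0.003 0.172 0 0 0;1 0 -0.003 0.175 0 0 0;1 0 -0.003 0.177 0 0 0;1 0 -0.003 0.177 0 0 0;1 0 -0.003 0.177 0 0 0")

```text
time_s: 4.3
eef_pos: [0.5743, -0.0543, 0.1124]
eef_rot: [0.0, 0.999, 0.034, 0.001]
wrist_force: [-1.4, 0.2, -2.6]
opening: 0.107
grasp_force: 59.1
```

```bash
python3 go.py .575,-.057,.109,.0684,1
```

```text
at [ 0.5743 -0.0543  0.1124] t 4.3 shift [0.0005 0.0027 0.0034] turn [ 0.04 -0.1  -0.01] open 0.11 F [-1.4  0.2 -2.6]
```

Emit:
servo_tool(series="1 0 0.002 0.001 0 0 0;1 0 0.002 0.002 0 0 0;1 0 0.002 0.002 0 0 0;1 0 0.002 0.002 0 0 0")

```text
time_s: 4.63
eef_pos: [0.5749, -0.0565, 0.1113]
eef_rot: [0.0, 0.999, 0.034, 0.001]
wrist_force: [-2.2, 1.7, 7.0]
opening: 0.105
grasp_force: 60.4
```

Emit:
servo_tool(series="0 0 0 0 0 0 0;0 0 0 0 0 0 0;0 0 0 0 0 0 0;0 0 0 0 0 0 0;0 0 0 -0.03 0 0 0;0 0 0 -0.07 0 0 0;0 0 0 -0.11 0 0 0;0 0 0 -0.14 0 0 0;0 0 0 -0.17 0 0 0;0 0 0 -0.17 0 0 0")

```text
time_s: 5.47
eef_pos: [0.5769, -0.0571, 0.287]
eef_rot: [0.002, 0.999, 0.034, 0.006]
wrist_force: [0.5, -0.2, 0.6]
opening: 0.505
grasp_force: 0.0
```

```bash
python3 go.py .469,-.108,.27,.06,1 .469,-.108,.136,.06,1
```

```text
at [ 0.5769 -0.0571  0.287 ] t 5.47 shift [-0.1113  0.0434  0.0159] turn [ 0.25 -0.64  0.47] open 0.5 F [ 0.5 -0.2  0.6]
at [ 0.5769 -0.0571  0.287 ] t 5.47 shift [-0.1128  0.0428  0.1499] turn [ 0.25 -0.64  0.47] open 0.5 F [ 0.5 -0.2  0.6]
```

Emit:
servo_tool(series="0 -0.109 0.044 0.01 0 0 0.5;0 -0.109 0.044 0.01 0 0 0.5;0 -0.109 0.044 0.01 0 0 0.5;0 -0.109 0.044 0.01 0 0 0.5;0 -0.109 0.044 0.01 0 0 0.5;0 -0.109 0.044 0.01 0 0 0.5")

```text
time_s: 5.97
eef_pos: [0.4684, -0.1077, 0.2695]
eef_rot: [0.0, 1.0, 0.029, 0.001]
wrist_force: [-0.3, 0.5, 0.4]
opening: 0.505
grasp_force: 0.0
```

```bash
python3 go.py .469,-.108,.136,.06,1
```

```text
at [ 0.4684 -0.1077  0.2695] t 5.97 shift [0.0004 0.0003 0.1335] turn [ 0.01 -0.06 -0.09] open 0.5 F [-0.3  0.5  0.4]
```

Emit:
servo_tool(series="0 0 0 0.03 0 0 0;0 0 0 0.06 0 0 0;0 0 0 0.09 0 0 0;0 0 0 0.115 0 0 0;0 0 0 0.133 0 0 0;0 0 0 0.133 0 0 0;0 0 0 0.133 0 0 0;1 0 0 0.133 0 0 0;1 0 0 0.133 0 0 0;1 0 0 0.133 0 0 0;1 0 0 0.133 0 0 0;1 0 0 0.133 0 0 0")

```text
time_s: 6.97
eef_pos: [0.4694, -0.1083, 0.138]
eef_rot: [0.001, 1.0, 0.03, 0.002]
wrist_force: [-0.4, -0.7, 6.3]
opening: 0.15
grasp_force: 58.5
```

```bash
python3 go.py .4568,.0677,.29,.0684,1
```

```text
at [ 0.4694 -0.1083  0.138 ] t 6.97 shift [-0.0016 -0.1761 -0.1524] turn [ 0.12 -0.19 -0.52] open 0.15 F [-0.4 -0.7  6.3]
```

Emit:
servo_tool(series="1 0 0 -0.015 0 0 0;1 0 0 -0.04 0 0 0;1 0 0 -0.07 0 0 0;1 0 0 -0.10 0 0 0;1 0 0 -0.13 0 0 0;1 0 0 -0.15 0 0 0;1 0 -0.03 -0.152 0 0 0;1 0 -0.065 -0.152 0 0 0;1 0 -0.1 -0.152 0 0 0;1 -0.001 -0.135 -0.152 0 0 -0.5;1 -0.001 -0.165 -0.152 0 0 -0.5;1 -0.001 -0.176 -0.152 0 0 -0.5")

```text
time_s: 7.97
eef_pos: [0.4554, 0.0716, 0.2882]
eef_rot: [-0.001, 0.999, 0.035, -0.0]
wrist_force: [0.7, -0.9, -1.4]
opening: 0.145
grasp_force: 59.0
```

Emit:
servo_tool(series="1 0 0 0 0 0 0;1 0 0 0 0 0 0;1 0 0 0 0 0 0")

```text
time_s: 8.22
eef_pos: [0.4566, 0.0674, 0.2882]
eef_rot: [0.0, 0.999, 0.034, -0.0]
wrist_force: [-0.0, -0.1, -1.5]
opening: 0.147
grasp_force: 58.9
```

```bash
python3 go.py .4568,.0677,.138,.0684,1
```

```text
at [0.4566 0.0674 0.2882] t 8.22 shift [ 0.0002 -0.0004  0.1502] turn [ 0.03  0.01 -0.04] open 0.15 F [-0.  -0.1 -1.5]
```

Emit:
servo_tool(series="1 0 0 0.03 0 0 0;1 0 0 0.06 0 0 0;1 0 0 0.09 0 0 0;1 0 0 0.11 0 0 0;1 0 0 0.125 0 0 0;1 0 0 0.135 0 0 0;1 0 0 0.142 0 0 0;1 0 0 0.147 0 0 0;1 0 0 0.149 0 0 0;1 0 0 0.151 0 0 0;1 0 0 0.151 0 0 0;1 0 0 0.151 0 0 0")

```text
time_s: 9.22
eef_pos: [0.4572, 0.0681, 0.138]
eef_rot: [0.0, 0.999, 0.034, 0.001]
wrist_force: [-0.3, -0.0, 1.2]
opening: 0.15
grasp_force: 59.2
```

Emit:
servo_tool(series="1 0 0 0.001 0 0 0;1 0 0 0.001 0 0 0;0 0 0 0.001 0 0 0;0 0 0 0.001 0 0 0;0 0 0 0.001 0 0 0;0 0 0 0.001 0 0 0;0 0 0 -0.03 0 0 0;0 0 0 -0.07 0 0 0;0 0 0 -0.11 0 0 0;0 0 0 -0.15 0 0 0;0 0 0 -0.15 0 0 0;0 0 0 -0.15 0 0 0")

```text
time_s: 10.22
eef_pos: [0.4581, 0.0681, 0.2901]
eef_rot: [0.0, 0.999, 0.034, 0.003]
wrist_force: [-0.6, -0.3, -0.6]
opening: 0.5
grasp_force: 0.0
```

```bash
python3 go.py .575,-.0565,.288,.0684,1
python3 - <<'E'
from h import *
from fit import *
c=ctrl.camera("scene"); save("s3",c["img"]);P=cloud(c)
c=ctrl.camera("side"); Q=cloud(c);save("d3",c["img"])
for A in(P,Q):
  for n,ce,z0 in(("cond",(.457,.068),.095),("slit",(.572,-.0565),.075)):
    q=sel(A,ce,.06,.04,z0,.16)
    if len(q): r=cv2.minAreaRect(q[:,:2].astype(np.float32)); print(n,len(q),np.round(r[0],4),np.round(r[1],3),round(r[2],1),q[:,2].max().round(4))
cv2.imwrite("pics/v3.png",np.hstack([cv2.imread("pics/s3.png")[20:330,130:430],cv2.imread("pics/d3.png")[80:390,180:430]]))
E
```

```text
at [0.4581 0.0681 0.2901] t 10.22 shift [0.1081 0.1323 0.0029] turn [ 0.06 -0.35 -0.01] open 0.5 F [-0.6 -0.3 -0.6]
cond 613 [0.4574 0.0688] [0.063 0.016] 4.4 0.1412
slit 495 [ 0.5629 -0.0527] [0.075 0.013] 2.8 0.1156
cond 375 [0.4571 0.0682] [0.06 0.02] 1.0 0.1427
slit 406 [ 0.5638 -0.0562] [0.075 0.014] 4.6 0.1175
```

View pics/v3.png

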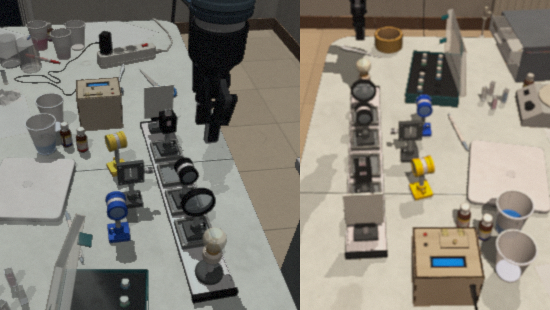

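The condenser stands in seat 1 and the slit stands parked (scene crop 130,178). Next I fetch the slit.

Emit:
servo_tool(series="0 0.108 0.1325 0.003 0 0 0;0 0.108 0.1325 0.003 0 0 0;0 0.108 0.1325 0.003 0 0 0;0 0.108 0.1325 0.003 0 0 0;0 0.108 0.1325 0.003 0 0 0;0 0.108 0.1325 0.003 0 0 0;0 0.108 0.1325 0.003 0 0 0;0 0.108 0.1325 0.003 0 0 0;0 0.108 0.1325 0.003 0 0 0")

```text
time_s: 11.07
eef_pos: [0.5725, -0.0554, 0.284]
eef_rot: [-0.0, 0.999, 0.035, -0.0]
wrist_force: [-0.4, -0.0, 0.8]
opening: 0.501
grasp_force: 0.0
```

```bash
python3 go.py .575,-.0565,.111,.0684,1
```

```text
at [ 0.5725 -0.0554  0.284 ] t 11.07 shift [0.0026 0.0014 0.173 ] turn [-0.03  0.04  0.06] open 0.5 F [-0.4 -0.   0.8]
```

Emit:
servo_tool(series="0 0.0015 0.001 0.03 0 0 0;0 0.0015 0.001 0.06 0 0 0;0 0.0015 0.001 0.09 0 0 0;0 0.0015 0.001 0.12 0 0 0;0 0.0015 0.001 0.15 0 0 0;0 0.0015 0.001 0.173 0 0 0;0 0.0015 0.001 0.173 0 0 0;1 0.0015 0.001 0.173 0 0 0;1 0.0015 0.001 0.173 0 0 0;1 0.0015 0.001 0.173 0 0 0;1 0.0015 0.001 0.173 0 0 0;1 0.0015 0.001 0.173 0 0 0")

```text
time_s: 12.07
eef_pos: [0.5764, -0.0578, 0.1136]
eef_rot: [0.001, 0.999, 0.034, 0.002]
wrist_force: [0.4, 3.3, 6.6]
opening: 0.101
grasp_force: 60.2
```

```bash
python3 go.py .4693,-.108,.29,.0684,1
```

```text
at [ 0.5764 -0.0578  0.1136] t 12.07 shift [-0.1096  0.043  -0.1767] turn [ 0.07 -0.22 -0.01] open 0.1 F [0.4 3.3 6.6]
```

Emit:
servo_tool(series="1 0 0 -0.015 0 0 0;1 0 0 -0.04 0 0 0;1 0 0 -0.07 0 0 0;1 0 0 -0.10 0 0 0;1 0 0 -0.13 0 0 0;1 0 0 -0.155 0 0 0;1 0 0 -0.177 0 0 0;1 -0.03 0.01 -0.177 0 0 0;1 -0.06 0.022 -0.177 0 0 0;1 -0.09 0.035 -0.177 0 0 0;1 -0.108 0.043 -0.177 0 0 0;1 -0.108 0.043 -0.177 0 0 0")

```text
time_s: 13.07
eef_pos: [0.4672, -0.109, 0.2884]
eef_rot: [0.0, 0.999, 0.033, -0.001]
wrist_force: [-0.2, -0.5, -1.9]
opening: 0.1
grasp_force: 58.8
```

Emit:
servo_tool(series="1 0 0 0 0 0 0;1 0 0 0 0 0 0;1 0 0 0 0 0 0")

```text
time_s: 13.32
eef_pos: [0.4707, -0.1076, 0.2885]
eef_rot: [0.0, 0.999, 0.034, 0.0]
wrist_force: [-0.7, 0.4, -2.0]
opening: 0.107
grasp_force: 58.9
```

```bash
python3 go.py .4705,-.108,.134,.0684,1
python3 - <<'E'
from fit import *
for n in("scene","side"):
    q=sel(cloud(ctrl.camera(n)),(.462,-.108),.06,.04,.23,.3); q=q[q[:,2]<.268]
    r=cv2.minAreaRect(q[:,:2].astype(np.float32)); print(n,len(q),np.round(r[0],4),np.round(r[1],3),round(r[2],1))
E
```

```text
at [ 0.4707 -0.1076  0.2885] t 13.32 shift [-0.0003  0.0004  0.1545] turn [ 0.   -0.03  0.01] open 0.11 F [-0.7  0.4 -2. ]
scene 523 [ 0.4571 -0.1021] [0.075 0.015] 5.9
side 422 [ 0.4584 -0.1113] [0.074 0.017] 5.2
```

Emit:
servo_tool(series="1 0.001 0 0.03 0 0 0;1 0.001 0 0.06 0 0 0;1 0.001 0 0.09 0 0 0;1 0.001 0 0.115 0 0 0;1 0.001 0 0.13 0 0 0;1 0.001 0 0.14 0 0 0;1 0.001 0 0.147 0 0 0;1 0.001 0 0.151 0 0 0;1 0.001 0 0.153 0 0 0;1 0.001 0 0.155 0 0 0;1 0.001 0 0.155 0 0 0;1 0.001 0 0.155 0 0 0")

```text
time_s: 14.42
eef_pos: [0.4724, -0.1082, 0.1358]
eef_rot: [0.001, 0.999, 0.034, 0.001]
wrist_force: [-4.2, 1.8, 7.6]
opening: 0.105
grasp_force: 60.4
```

Emit:
servo_tool(series="0 0 0 0 0 0 0;0 0 0 0 0 0 0;0 0 0 0 0 0 0;0 0 0 0 0 0 0;0 0 0 -0.03 0 0 0;0 0 0 -0.07 0 0 0;0 0 0 -0.11 0 0 0;0 0 0 -0.15 0 0 0;0 0 0 -0.15 0 0 0;0 0 0 -0.15 0 0 0")

```text
time_s: 15.25
eef_pos: [0.4726, -0.1085, 0.2864]
eef_rot: [0.002, 0.999, 0.034, 0.003]
wrist_force: [-0.3, -0.0, -0.5]
opening: 0.501
grasp_force: 0.0
```

```bash
python3 go.py .4628,-.0205,.27,.15,0
python3 - <<'E'
from fit import *
for n in("scene","side"):
  P=cloud(ctrl.camera(n))
  for k,ce,z0 in(("slit",(.462,-.108),.095),("tube",(.463,-.0205),.11),("cond",(.457,.068),.095)):
    q=sel(P,ce,.05,.035,z0,.145)
    r=cv2.minAreaRect(q[:,:2].astype(np.float32)); print(n,k,len(q),np.round(r[0],4),np.round(r[1],3),round(r[2],1),q[:,2].max().round(4))
E
```

```text
at [ 0.4726 -0.1085  0.2864] t 15.25 shift [-0.0039 -0.0885  0.0161] turn [ 4.200e-01 -9.000e-02 -9.469e+01] open 0.5 F [-0.3 -0.  -0.5]
scene slit 496 [ 0.4592 -0.106 ] [0.075 0.016] 2.3 0.1372
scene tube 342 [ 0.4629 -0.0197] [0.038 0.043] 8.4 0.129
scene cond 616 [0.4569 0.0685] [0.063 0.017] 3.1 0.1411
side slit 472 [ 0.4601 -0.1075] [0.075 0.014] 3.6 0.1395
side tube 257 [ 0.4628 -0.0211] [0.039 0.043] 8.8 0.1309
side cond 256 [0.457  0.0673] [0.061 0.019] 4.5 0.1409
```

Emit:
servo_tool(series="0 -0.002 -0.0885 0.0 0 0 -85;0 -0.002 -0.0885 0.0 0 0 -85;0 -0.002 -0.0885 0.0 0 0 -85;0 -0.002 -0.0885 0.0 0 0 -85;0 -0.002 -0.0885 0.0 0 0 -85;0 -0.002 -0.0885 0.0 0 0 -85;0 -0.002 -0.0885 0.0 0 0 -85;0 -0.002 -0.0885 0.0 0 0 -85;0 -0.002 -0.0885 0.0 0 0 -85;-0.6 -0.002 -0.0885 0.0 0 0 -85;-0.6 -0.002 -0.0885 0.0 0 0 -85;-0.6 -0.002 -0.0885 0.0 0 0 -85")

```text
time_s: 16.35
eef_pos: [0.462, -0.0193, 0.281]
eef_rot: [-0.002, 0.712, 0.702, -0.001]
wrist_force: [-0.3, 0.0, 1.7]
opening: 0.802
grasp_force: 0.0
```

```bash
python3 go.py .4628,-.0205,.18,.15,0
```

```text
at [ 0.462  -0.0193  0.281 ] t 16.35 shift [-0.0013  0.0012  0.101 ] turn [-0.23 -0.09 -9.34] open 0.8 F [-0.3  0.   1.7]
```

Emit:
servo_tool(series="-0.6 -0.001 0 0.0 0 0 -6;-0.6 -0.001 0 0.02 0 0 -9.3;-0.6 -0.001 0 0.05 0 0 -9.3;-0.6 -0.001 0 0.09 0 0 -9.3;-0.6 -0.001 0 0.12 0 0 -9.3;-0.6 -0.001 0 0.15 0 0 -9.3;-0.6 -0.001 0 0.172 0 0 -9.3;-0.6 -0.001 0 0.172 0 0 -9.3;1 -0.001 0 0.172 0 0 -9.3;1 -0.001 0 0.172 0 0 -9.3;1 -0.001 0 0.172 0 0 -9.3;1 -0.001 0 0.172 0 0 -9.3")

```text
time_s: 17.35
eef_pos: [0.464, -0.0209, 0.1127]
eef_rot: [0.001, 0.655, 0.756, 0.001]
wrist_force: [0.0, -0.5, -1.9]
opening: 0.45
grasp_force: 60.3
```

```bash
python3 go.py .575,-.057,.265,.0684,0
```

```text
at [ 0.464  -0.0209  0.1127] t 17.35 shift [-0.0518  0.1051 -0.152 ] turn [0.14 0.06 4.29] open 0.45 F [ 0.  -0.5 -1.9]
```

Emit:
servo_tool(series="1 0 0 -0.015 0 0 0;1 0 0 -0.04 0 0 0;1 0 0 -0.07 0 0 0;1 0 0 -0.10 0 0 0;1 0 0 -0.13 0 0 0;1 0 0 -0.15 0 0 1;1 -0.015 0.03 -0.152 0 0 2;1 -0.03 0.06 -0.152 0 0 3;1 -0.045 0.09 -0.152 0 0 4.3;1 -0.052 0.105 -0.152 0 0 4.3;1 -0.052 0.105 -0.152 0 0 4.3;1 -0.052 0.105 -0.152 0 0 4.3")

```text
time_s: 18.35
eef_pos: [0.5746, -0.0572, 0.2634]
eef_rot: [-0.0, 0.683, 0.731, -0.0]
wrist_force: [-1.0, 0.4, -1.8]
opening: 0.45
grasp_force: 61.4
```

```bash
python3 go.py .575,-.057,.09,.0684,0
python3 - <<'E'
from h import *
a=ctrl.camera("scene");save("s4",a["img"]);b=ctrl.camera("side");save("d4",b["img"])
cv2.imwrite("pics/v4.png",np.hstack([cv2.imread("pics/s4.png")[20:330,130:430],cv2.imread("pics/d4.png")[80:390,180:430]]))
E
```

```text
at [ 0.5746 -0.0572  0.2634] t 18.35 shift [0.0002 0.0005 0.1734] turn [-0.02 -0.01 -0.02] open 0.45 F [-1.   0.4 -1.8]
```

View pics/v4.png

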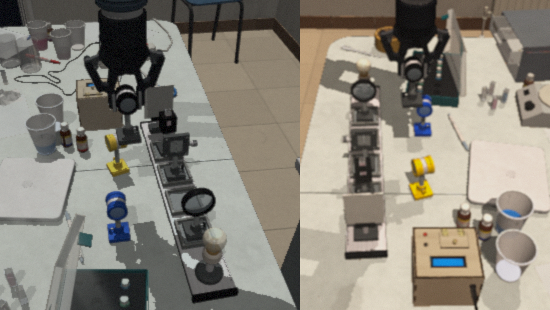

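The tube is held upright (127,110) with nothing disturbed. I lower it at the parking spot.

Emit:
servo_tool(series="1 0 0 0.03 0 0 0;1 0 0 0.06 0 0 0;1 0 0 0.09 0 0 0;1 0 0 0.12 0 0 0;1 0 0 0.145 0 0 0;1 0 0 0.16 0 0 0;1 0 0 0.168 0 0 0;1 0 0 0.171 0 0 0;1 0 0 0.173 0 0 0;1 0 0 0.175 0 0 0;1 0 0 0.175 0 0 0;1 0 0 0.175 0 0 0")

```text
time_s: 19.45
eef_pos: [0.5753, -0.0574, 0.0905]
eef_rot: [0.001, 0.683, 0.731, 0.0]
wrist_force: [-3.0, 0.8, 6.9]
opening: 0.452
grasp_force: 61.9
```

Emit:
servo_tool(series="-0.6 0 0 0 0 0 0;-0.6 0 0 0 0 0 0;-0.6 0 0 0 0 0 0;-0.6 0 0 0 0 0 0;-0.6 0 0 -0.03 0 0 0;-0.6 0 0 -0.07 0 0 0;-0.6 0 0 -0.11 0 0 0;-0.6 0 0 -0.15 0 0 0;-0.6 0 0 -0.18 0 0 0;-0.6 0 0 -0.18 0 0 0;-0.6 0 0 -0.18 0 0 0")

```text
time_s: 20.37
eef_pos: [0.5757, -0.0575, 0.271]
eef_rot: [0.002, 0.683, 0.731, 0.001]
wrist_force: [-0.1, -0.2, -0.8]
opening: 0.795
grasp_force: 0.0
```

```bash
python3 go.py .473,-.1965,.27,.152,0
```

```text
at [ 0.5757 -0.0575  0.271 ] t 20.37 shift [-0.1317 -0.112   0.0007] turn [ 0.29  0.13 -4.8 ] open 0.8 F [-0.1 -0.2 -0.8]
```

Emit:
servo_tool(series="-0.6 -0.132 -0.112 0 0 0 -4.8;-0.6 -0.132 -0.112 0 0 0 -4.8;-0.6 -0.132 -0.112 0 0 0 -4.8;-0.6 -0.132 -0.112 0 0 0 -4.8;-0.6 -0.132 -0.112 0 0 0 -4.8;-0.6 -0.132 -0.112 0 0 0 -4.8;-0.6 -0.132 -0.112 0 0 0 -4.8;-0.6 -0.132 -0.112 0 0 0 -4.8")

```text
time_s: 21.03
eef_pos: [0.4719, -0.1954, 0.2674]
eef_rot: [-0.001, 0.651, 0.759, 0.0]
wrist_force: [-0.1, 0.4, -0.1]
opening: 0.799
grasp_force: 0.0
```

```bash
python3 go.py .473,-.1965,.11,.152,0
```

```text
at [ 0.4719 -0.1954  0.2674] t 21.03 shift [-0.0015  0.001   0.1574] turn [-0.04 -0.08  0.03] open 0.8 F [-0.1  0.4 -0.1]
```

Emit:
servo_tool(series="-0.6 -0.001 0 0.03 0 0 0;-0.6 -0.001 0 0.06 0 0 0;-0.6 -0.001 0 0.09 0 0 0;-0.6 -0.001 0 0.12 0 0 0;-0.6 -0.001 0 0.145 0 0 0;-0.6 -0.001 0 0.158 0 0 0;-0.6 -0.001 0 0.158 0 0 0;1 -0.001 0 0.158 0 0 0;1 -0.001 0 0.158 0 0 0;1 -0.001 0 0.158 0 0 0;1 -0.001 0 0.158 0 0 0;1 -0.001 0 0.158 0 0 0")

```text
time_s: 22.03
eef_pos: [0.4731, -0.1979, 0.1119]
eef_rot: [0.002, 0.651, 0.759, 0.0]
wrist_force: [1.0, 1.3, 5.2]
opening: 0.393
grasp_force: 60.4
```

```bash
python3 go.py .4628,-.0201,.265,.0684,0
```

```text
at [ 0.4731 -0.1979  0.1119] t 22.03 shift [ 0.177   0.0172 -0.1534] turn [0.16 0.11 4.78] open 0.39 F [1.  1.3 5.2]
```

Emit:
servo_tool(series="1 0 0 -0.015 0 0 0;1 0 0 -0.04 0 0 0;1 0 0 -0.07 0 0 0;1 0 0 -0.10 0 0 0;1 0 0 -0.13 0 0 0;1 0 0 -0.155 0 0 0;1 0.03 0.003 -0.157 0 0 1;1 0.065 0.006 -0.157 0 0 2;1 0.1 0.01 -0.157 0 0 3;1 0.135 0.013 -0.157 0 0 4.8;1 0.165 0.016 -0.157 0 0 4.8;1 0.177 0.017 -0.157 0 0 4.8")

```text
time_s: 23.03
eef_pos: [0.4607, -0.0166, 0.2672]
eef_rot: [-0.001, 0.682, 0.731, 0.0]
wrist_force: [0.2, -0.0, -3.0]
opening: 0.387
grasp_force: 60.3
```

Emit:
servo_tool(series="1 0 0 0 0 0 0;1 0 0 0 0 0 0;1 0 0 0 0 0 0")

```text
time_s: 23.28
eef_pos: [0.4619, -0.0208, 0.2673]
eef_rot: [0.0, 0.683, 0.731, -0.0]
wrist_force: [0.1, -0.6, -2.5]
opening: 0.39
grasp_force: 60.4
```

```bash
python3 go.py .4628,-.0201,.11,.0684,0
python3 - <<'E'
from fit import *
for n in("scene","side"):
    q=sel(cloud(ctrl.camera(n)),(.463,-.0201),.05,.04,.162,.176); print(n,len(q),rng(q[:,0]),rng(q[:,1]),q[:,2].min().round(4))
E
```

```text
at [ 0.4619 -0.0208  0.2673] t 23.28 shift [0.0008 0.0009 0.1573] turn [-0.    0.04 -0.04] open 0.39 F [ 0.1 -0.6 -2.5]Traceback (most recent call last):
  File "<stdin>", line 3, in <module>
  File "fit.py", line 5, in rng
    def rng(v): return np.round([np.percentile(v,2),np.percentile(v,98)],4)
                                 ~~~~~~~~~~~~~^^^^^
    return _quantile_unchecked(
        a, q, axis, out, overwrite_input, method, keepdims, weights)
    return _ureduce(a,
                    func=_quantile_ureduce_func,
    ...<5 lines>...
                    overwrite_input=overwrite_input,
                    method=method)
    r = func(a, **kwargs)
    result = _quantile(arr,
                       quantiles=q,
    ...<2 lines>...
                       out=out,
                       weights=wgt)
    slices_having_nans = np.isnan(arr[-1, ...])
                                  ~~~^^^^^^^^^
IndexError: index -1 is out of bounds for axis 0 with size 0
```

Emit:
servo_tool(series="1 0 0.001 0.03 0 0 0;1 0 0.001 0.06 0 0 0;1 0 0.001 0.09 0 0 0;1 0 0.001 0.115 0 0 0;1 0 0.001 0.135 0 0 0;1 0 0.001 0.145 0 0 0;1 0 0.001 0.151 0 0 0;1 0 0.001 0.154 0 0 0;1 0 0.001 0.156 0 0 0;1 0 0.001 0.158 0 0 0;1 0 0.001 0.158 0 0 0;1 0 0.001 0.158 0 0 0")

```text
time_s: 24.33
eef_pos: [0.4637, -0.0204, 0.1118]
eef_rot: [0.001, 0.683, 0.731, 0.0]
wrist_force: [-6.7, 0.6, 12.5]
opening: 0.393
grasp_force: 62.1
```

Contact at the floor height. I release and go back for the tube.

Emit:
servo_tool(series="-0.6 0 0 0 0 0 0;-0.6 0 0 0 0 0 0;-0.6 0 0 0 0 0 0;-0.6 0 0 0 0 0 0;-0.6 0 0 -0.03 0 0 0;-0.6 0 0 -0.07 0 0 0;-0.6 0 0 -0.11 0 0 0;-0.6 0 0 -0.15 0 0 0;-0.6 0 0 -0.16 0 0 0;-0.6 0 0 -0.16 0 0 0")

```text
time_s: 25.17
eef_pos: [0.4651, -0.0204, 0.2736]
eef_rot: [0.004, 0.683, 0.731, 0.002]
wrist_force: [0.1, 0.6, -0.1]
opening: 0.8
grasp_force: 0.0
```

```bash
python3 - <<'E'
from fit import *
for n in("scene","side"):
  P=cloud(ctrl.camera(n))
  for k,ce,z0,z1 in(("cuv",(.463,-.02),.095,.145),("tube",(.575,-.057),.09,.115)):
    q=sel(P,ce,.05,.035,z0,z1)
    if len(q): r=cv2.minAreaRect(q[:,:2].astype(np.float32)); print(n,k,len(q),np.round(r[0],4),np.round(r[1],3),round(r[2],1),q[:,2].max().round(4))
E
python3 go.py .5752,-.0572,.265,.0684,0
```

```text
scene cuv 451 [ 0.4638 -0.0183] [0.034 0.035] 3.3 0.1395
scene tube 296 [ 0.5738 -0.0556] [0.037 0.043] 5.3 0.1069
side cuv 300 [ 0.464  -0.0207] [0.034 0.037] 5.1 0.1419
side tube 258 [ 0.574  -0.0579] [0.038 0.044] 2.4 0.108
at [ 0.4627 -0.0198  0.2689] t 25.27 shift [-0.045   0.1097  0.004 ] turn [ 0.01  0.01 -0.02] open 0.8 F [-0.4 -0.2 -2.1]
```

Emit:
servo_tool(series="-0.6 -0.045 0.11 0 0 0 0;-0.6 -0.045 0.11 0 0 0 0;-0.6 -0.045 0.11 0 0 0 0;-0.6 -0.045 0.11 0 0 0 0;-0.6 -0.045 0.11 0 0 0 0;-0.6 -0.045 0.11 0 0 0 0;-0.6 -0.045 0.11 0 0 0 0")

```text
time_s: 25.85
eef_pos: [0.5743, -0.0566, 0.268]
eef_rot: [-0.001, 0.683, 0.731, -0.001]
wrist_force: [-0.5, 0.1, 0.8]
opening: 0.795
grasp_force: 0.0
```

```bash
python3 go.py .5748,-.0572,.0885,.0684,0
```

```text
at [ 0.5743 -0.0566  0.268 ] t 25.85 shift [-0.0008  0.0009  0.1795] turn [-0.14 -0.06 -0.01] open 0.79 F [-0.5  0.1  0.8]
```

Emit:
servo_tool(series="-0.6 -0.001 0 0.03 0 0 0;-0.6 -0.001 0 0.06 0 0 0;-0.6 -0.001 0 0.1 0 0 0;-0.6 -0.001 0 0.13 0 0 0;-0.6 -0.001 0 0.16 0 0 0;-0.6 -0.001 0 0.178 0 0 0;-0.6 -0.001 0 0.178 0 0 0;1 -0.001 0 0.178 0 0 0;1 -0.001 0 0.178 0 0 0;1 -0.001 0 0.178 0 0 0;1 -0.001 0 0.178 0 0 0;1 -0.001 0 0.178 0 0 0")

```text
time_s: 26.85
eef_pos: [0.5771, -0.0586, 0.0938]
eef_rot: [0.002, 0.683, 0.731, 0.001]
wrist_force: [-1.9, 0.6, 8.3]
opening: 0.45
grasp_force: 60.7
```

```bash
python3 go.py .4748,-.1957,.265,.0684,0
```

```text
at [ 0.5771 -0.0586  0.0938] t 26.85 shift [-0.1301 -0.1108 -0.1714] turn [ 0.2   0.08 -0.01] open 0.45 F [-1.9  0.6  8.3]
```

Emit:
servo_tool(series="1 0 0 -0.015 0 0 0;1 0 0 -0.04 0 0 0;1 0 0 -0.07 0 0 0;1 0 0 -0.10 0 0 0;1 0 0 -0.13 0 0 0;1 0 0 -0.16 0 0 0;1 0 0 -0.175 0 0 0;1 -0.025 -0.02 -0.175 0 0 0;1 -0.05 -0.04 -0.175 0 0 0;1 -0.08 -0.065 -0.175 0 0 0;1 -0.11 -0.09 -0.175 0 0 0;1 -0.1315 -0.109 -0.175 0 0 0")

```text
time_s: 27.85
eef_pos: [0.4744, -0.1986, 0.2671]
eef_rot: [0.001, 0.683, 0.731, -0.0]
wrist_force: [1.0, -0.8, -1.6]
opening: 0.448
grasp_force: 61.1
```

Emit:
servo_tool(series="1 0 0 0 0 0 0;1 0 0 0 0 0 0;1 0 0 0 0 0 0;1 0 0 0 0 0 0")

```text
time_s: 28.18
eef_pos: [0.4764, -0.1961, 0.2666]
eef_rot: [0.0, 0.682, 0.731, 0.0]
wrist_force: [-0.2, -0.0, -2.1]
opening: 0.442
grasp_force: 61.2
```

```bash
python3 go.py .4751,-.1957,.112,.0684,0
```

```text
at [ 0.4764 -0.1961  0.2666] t 28.18 shift [ 0.0005 -0.0014  0.1546] turn [0.04 0.   0.04] open 0.44 F [-0.2 -0.  -2.1]
```

Emit:
servo_tool(series="1 0 -0.001 0.03 0 0 0;1 0 -0.001 0.06 0 0 0;1 0 -0.001 0.09 0 0 0;1 0 -0.001 0.115 0 0 0;1 0 -0.001 0.135 0 0 0;1 0 -0.001 0.145 0 0 0;1 0 -0.001 0.15 0 0 0;1 0 -0.001 0.153 0 0 0;1 0 -0.001 0.155 0 0 0;1 0 -0.001 0.156 0 0 0;1 0 -0.001 0.156 0 0 0;1 0 -0.001 0.156 0 0 0")

```text
time_s: 29.18
eef_pos: [0.475, -0.1967, 0.116]
eef_rot: [-0.001, 0.682, 0.732, -0.001]
wrist_force: [-20.7, 10.3, 43.7]
opening: 0.446
grasp_force: 66.1
```

Pressed too hard, but the height fits floor contact, because the grip was about 3 mm higher on the part. I ease up first, then check.

Emit:
servo_tool(series="1 0 0 -0.003 0 0 0;1 0 0 -0.005 0 0 0;1 0 0 -0.005 0 0 0")

```text
time_s: 29.43
eef_pos: [0.4762, -0.1971, 0.1167]
eef_rot: [0.001, 0.682, 0.731, 0.0]
wrist_force: [-0.5, -0.0, -2.0]
opening: 0.449
grasp_force: 61.4
```

Run:
```python
from fit import *
print({k:np.round(v,3) for k,v in ctrl.get_obs().items() if k in("eef_pos","eef_rot","wrist_force")})
for n in("scene","side"):
  P=cloud(ctrl.camera(n))
  q=sel(P,(.475,-.1957),.04,.04,.11,.135); print(n,rng(q[:,0]),rng(q[:,1]),q[:,2].max())
  f=sel(P,(.475,-.1957),.027,.027,.022,.045); print("foot",rng(f[:,0]),rng(f[:,1]),rng(f[:,2]),np.median(f[:,2]))
```

```text
{'eef_pos': array([ 0.476, -0.197,  0.117]), 'eef_rot': array([0.001, 0.682, 0.731, 0.   ]), 'wrist_force': array([-0.458, -0.023, -1.953])}
scene [0.4446 0.5079] [-0.2119 -0.1735] 0.13443431270268047
foot [0.4827 0.5015] [-0.2218 -0.1716] [0.0221 0.0377] 0.034032687338039325
side [0.4461 0.5058] [-0.2163 -0.1769] 0.1341851016206712
foot [0.4488 0.5004] [-0.2003 -0.1712] [0.0232 0.0424] 0.03597932096766143
```

Foot top at 0.034–0.036 m, so it is in the pocket about 1 mm off the floor. I release gently.

Emit:
servo_tool(series="1 0 0 0.001 0 0 0;1 0 0 0.001 0 0 0;-0.6 0 0 0.001 0 0 0;-0.6 0 0 0.001 0 0 0;-0.6 0 0 0.001 0 0 0;-0.6 0 0 0.001 0 0 0;-0.6 0 0 -0.03 0 0 0;-0.6 0 0 -0.07 0 0 0;-0.6 0 0 -0.11 0 0 0;-0.6 0 0 -0.15 0 0 0;-0.6 0 0 -0.17 0 0 0;-0.6 0 0 -0.17 0 0 0")

```text
time_s: 30.53
eef_pos: [0.4772, -0.1984, 0.2913]
eef_rot: [0.005, 0.683, 0.731, 0.001]
wrist_force: [-0.6, 0.4, 1.0]
opening: 0.8
grasp_force: 0.0
```

Emit:
servo_tool(series="-0.6 0 0.08 -0.01 0 0 0;-0.6 0 0.12 -0.01 0 0 0;-0.6 0 0.12 -0.01 0 0 0;-0.6 0 0.12 -0.01 0 0 0;-0.6 0 0.12 -0.01 0 0 0;-0.6 0 0.12 -0.01 0 0 0;-0.6 0 0.12 -0.01 0 0 0")

```text
time_s: 31.12
eef_pos: [0.5936, -0.1887, 0.2946]
eef_rot: [-0.001, 0.683, 0.731, -0.0]
wrist_force: [0.8, -0.4, -0.7]
opening: 0.801
grasp_force: 0.0
```

Run:
```python
from fit import *
for n in("scene","side"):
  c=ctrl.camera(n);save(n+"9",c["img"]);P=cloud(c)
  for k,ce,z0,z1 in(("cond",(.457,.068),.095,.15),("cuv",(.463,-.02),.095,.15),("slit",(.462,-.108),.095,.15),("tube",(.475,-.196),.11,.15)):
    q=sel(P,ce,.05,.035,z0,z1); r=cv2.minAreaRect(q[:,:2].astype(np.float32)); print(n,k,len(q),np.round(r[0],4),np.round(r[1],3),round(r[2],1),q[:,2].max().round(4))
cv2.imwrite("pics/v9.png",cv2.resize(np.hstack([cv2.imread("pics/scene9.png")[110:320,220:400],cv2.imread("pics/side9.png")[130:340,190:330]]),None,fx=2.4,fy=2.4,interpolation=cv2.INTER_CUBIC))
```

```text
scene cond 614 [0.4569 0.0686] [0.063 0.016] 3.5 0.1411
scene cuv 444 [ 0.4636 -0.0184] [0.034 0.035] 4.3 0.1391
scene slit 503 [ 0.4597 -0.1056] [0.075 0.014] 2.0 0.1374
scene tube 238 [ 0.4726 -0.1943] [0.038 0.043] 5.1 0.1284
side cond 380 [0.4571 0.0668] [0.06  0.019] 3.0 0.143
side cuv 302 [ 0.4642 -0.0208] [0.034 0.039] 3.6 0.1409
side slit 473 [ 0.4601 -0.1083] [0.075 0.014] 3.6 0.1401
side tube 363 [ 0.4736 -0.1966] [0.038 0.042] 5.6 0.132
```

View pics/v9.png

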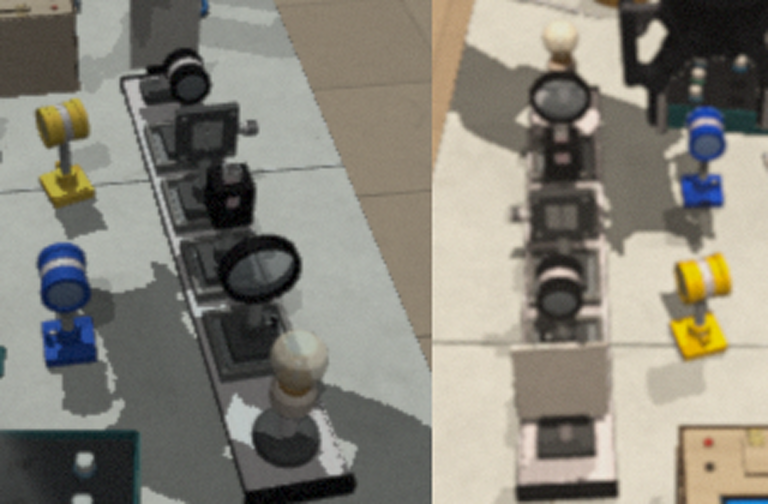

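From the lamp the order is condenser, cuvette holder, slit, tube. All four stand upright, within about 2 mm of their seat centres and at the right height. The arm is clear.

```bash
python3 -c "
from bench import ctrl
print(ctrl.hand_in())"
```

```text
the job is handed in; nothing more can be done
None
```

The job is handed in: from the lamp, the condenser, cuvette holder, slit and lens tube stand upright in seats 1 to 4, each within about 2 mm of its seat centre by camera; hand-in returned no verdict, and the tube's first set-down peaked at about 44 N at the wrist (limit 120 N).

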